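# Refit and lock the terminal cover of a data logger

### The job

The loose cover of the grey data logger is leaning against the logger's front. Take it by its long edges and lay it flat on the free bench to the left of the logger, outer face up, let go, and take it again by its bow handle; set the keyhole slots over the two headed studs on the logger's deck and slide the cover home towards the stud end. Then turn the wing of its quarter-turn fastener back to the entry position, press it right down, turn it ninety degrees clockwise until it stops and let it spring up into its catch; leave the other things on the bench where they are.

Things in the scene. Friction and masses are not known exactly. Their poses are not given: they have to be found in the camera images.
- logger: Grey instrument box fixed on the bench, 108 (own x) x 236 (y) x 85 mm to its deck. Origin: centre of the underside; -x is the front (robot) side, +y the stud end, z up. On the deck the cover lies between two ribs 73 mm apart, 8 mm high, 17 mm wide, that run along y; the deck's ends are open; the terminal bay is in the middle. Nothing else stands on the deck but the studs.
- seat (a point): Point on the deck (85 mm above the bench), x towards the stud end (the logger's y), z up. With the cover home its origin lies here (x about +0.5 mm at the end of the slots) and its axes are parallel to these. Before the slide the cover's origin belongs 15 mm away at x = -15 mm; so it slides 15 mm along +x, keyhole end first.
- studs (a point): Midpoint between the tops of the two steel keyhole studs, 66 mm from seat towards the stud end, 11 mm above the deck; the studs stand 20 mm to either side of it (logger's x). Each has a head of 15 mm diameter, bevelled, 3.5 mm thick, on a shank of 7 mm diameter and 7.5 mm height.
- receptacle (a point): Centre of the steel receptacle of the fastener in the deck, 60 mm from seat away from the studs, 1 mm below the deck. Entry slot 11 mm wide, 36 mm long across the logger (its x), 6 mm deep. Below it, at right angles, runs the catch groove, 9 mm wide and 2 mm deep in the underside, into which the cross pin springs up when it has been turned 90 degrees.
- cover: Loose aluminium plate, 190 (x) x 68 (y) x 6 mm, about 0.4 kg with its fittings; flat underside. Origin: centre of the underside; x points to the keyhole end, z out of the outer face with handle and wing. At the start it stands on its other end and leans at 50 degrees on the upper front edge of the logger: outer face to the robot, keyhole end up, long edges free.
- edge_grip (a point): Mid-thickness of the cover's plate, 70 mm from its origin towards the keyhole end, on its centre line; the long edges lie 34 mm to either side (cover's y), 68 mm apart. At the start this point is about 128 mm above the bench, 28 mm up the slope from where the plate rests on the logger. Axes as the cover.
- handle (a point): Centre of the bow handle's bar: 60 mm long (cover's y), 12 mm wide (cover's x), 12 mm tall, its axis 34 mm above the cover's underside and 12 mm from the origin along +x; two 8 mm posts at its ends, free below. Axes as the cover.
- keyholes (a point): Midpoint between the large ends of the two keyhole slots at the cover's underside, 81 mm from its origin along +x; large ends 19 mm square, 20 mm to either side in y; from them slots 10 mm wide run 15 mm towards the cover's middle. Axes as the cover.
- wing_top (a point): Middle of the top of the wing, on the fastener's axis, which is 60 mm from the cover's origin along -x. The wing is a black bar 64 x 12 x 22 mm with a thin bright line along its top, on a disc of 46 mm diameter, 5 mm thick. Site's y runs along the wing, x across it, z up the axis. Top 51 mm above the cover's underside when up, 15 mm lower when pressed right down.
- wing (a joint): Turn of the wing, rad, growing clockwise seen from outside. 0: entry position, wing across the cover (along its y), with a stop 0.06 below; 1.571: locked, wing along the cover, with a stop. The 30 mm long, 6 mm thick cross pin is parallel to the wing. Left at 0 to 0.6 at the start; turns with slight friction (0.03 N m).
- plunger (a joint): How far the fastener is pressed in, m: 0 up (pin flush inside the cover), 0.015 right down. Spring 2.5 N at 0, 7.7 N at 0.015. Over the receptacle but not in line with the slot it stops at about 0.0015; it can be turned once past 0.0135; let go after the quarter turn it springs up to about 0.0115 and is caught. If not caught it springs back to 0.
- beaker: Glass beaker, 65 mm wide, 83 mm tall, upright on the bench. Leave it alone. Origin: centre of its underside.
- screwdriver_yellow: Yellow-handled screwdriver lying near the front edge, 200 mm long (own y). Leave it alone. Origin under its middle.
- spanner_17: Large open spanner lying flat at the left, 213 mm long (own y), 36 wide. Leave it alone. Origin under its middle. The bench between it and the beaker is free (x 0.35 to 0.55 m, y 0.17 to 0.38 m); behind that stands a drawer cabinet 170 mm tall, its front at x = 0.57 m, its right side at y = 0.16 m: carry things over or round it.
- tape_measure: Yellow pocket tape measure standing behind the vice, 76 mm long, 62 tall. Leave it alone. Origin: centre of its underside.
- calculator: Desk calculator lying at the right, 100 x 68 x 14 mm. Leave it alone. Origin: centre of its underside.

How it is judged:
On the way, in this order (a step that is already met when the one before it is completed fails the run):
1. the cover lies flat on the bench, outer face up, and has been let go (height (world z) of cover below 0.006 m and height (world z) of handle above 0.03 m and angle between cover's own z axis and vertical below 0.06 rad and contact force between cover and the fingers below 0.2 N), for 0.2 s.
2. the cover is set on the studs and slid home, flat on the deck (horizontal distance between cover and seat below 0.004 m and z of cover in the frame of seat between -0.003 and 0.003 m and angle between cover's own z axis and vertical below 0.05 rad and horizontal distance between keyholes and studs below 0.022 m), for 0.2 s.
3. the wing, pressed down, has been turned 90 degrees and has caught (all of step 2 and value of joint wing above 1.45 rad and value of joint plunger above 0.0103 m), for 0.2 s.
At the end, for the whole second after the job is handed in: The cover lies home on the logger's deck (origin within 4 mm of the seat, within 3 mm of the deck, flat, keyhole end over the studs), its wing turned at least 1.45 rad (of 1.57) and caught with the fastener 10.3 to 12.8 mm in; all released and at rest (all of step 3 and value of joint plunger below 0.0128 m and linear speed of cover below 0.02 m/s and contact force between cover and the fingers below 0.2 N); the robot touches nothing.
It fails at once if a bystander (beaker, screwdriver, spanner, tape measure, calculator) is pushed more than 25 mm from its place (distance of any of beaker, screwdriver_yellow, spanner_17, tape_measure, calculator from where it was at the start of the episode above 0.025 m).
It also fails if it takes over 69 s, if anything falls off the work surface, if the arm or the gripper's body presses on something with over 40 N, if the wrist force passes 120 N, or if a joint passes its speed limit or range.

### The arm

A 7-joint arm with a two-finger parallel gripper is mounted at the origin on a cart in front of the work surface, level with it; the furniture and walls round the work are solid. World frame = base frame: x ahead of the robot, y to its left, z up, the work surface at z = 0. Lengths are in m, angles in rad, forces in N, time in s.
With the tool pointing down it reaches from about 0.4 to 0.875 m from the base axis. Payload 19.3 kg.
Tool frame: the origin (TCP) lies midway between the tips of the shut fingers; the grasp point (between the pads) lies bot.tcp_to_grasp behind it (bot.tcp_to_grasp is the distance from the TCP to the grasp point, in m); z points along the fingers, y is the line along which they close (so a half turn about z gives the same grasp; the last joint's range is limited). The gripper opens to 85 mm and grips with 20 to 120 N. Pads are 22 mm wide; open, the fingers measure 114 mm over their backs; the gripper's body (76 mm by 85 mm) begins 54 mm behind the grasp point. The pads swing forward as they close: fully open they stand 13 mm farther back than shut.
Start: joints at [-1.22, 0.521, -0.036, 1.599, 0.021, 1.021, -0.113], TCP at [0.255, 0.57, 0.231] pointing down, gripper open.
Joint ranges: [-2.91, 2.91], [-0.3, 2.13], [-1.5, 1.42], [0.17, 2.43], [-1.26, 4.41], [0.16, 1.93], [-2.52, 2.52]. Speed limits (rad/s): [1.89, 1.89, 2.39, 2.39, 3.01, 3.01, 3.01].

### API

Orientations are given as [roll, pitch, yaw] about the fixed x, y, z axes, in that order (R = Rz(yaw) Ry(pitch) Rx(roll)).
In Python, from workcell import observe, imaging, bot gives the robot as it stands.
- The arm moves only by the tool send_rows, never from a script. Its argument "plan" is text: rows parted by semicolons, each of 7 numbers parted by spaces: the shift along the tool's x, y, z in m, then the turn, a rotation vector about the tool's x, y, z in degrees, then the finger opening in m, from 0 to 0.0854. In form: dx dy dz rx ry rz claw; .... A call has 1 to 10 rows; each row is the pose to reach, as a shift and turn from the pose commanded when the call began, along the tool's axes at that moment; what a row does not reach only later rows make up. A row lasts 1/12 s, in which the tool goes at most 41.7 mm and 7.16 degrees, less where a joint would pass 70% of its speed; a pose out of reach is approached as far as the arm can. A call with a gripper value outside its range is refused whole. The fingers move at their own pace and stop on an object; "grip_force" is the grip in N (left out, the last holds). Time passes only in rows, so rows that repeat a pose let the fingers close. It gives the time, the measured TCP pose, the force, the opening and the grip force at its end, in the units of the state.
- observe(): the state, without advancing time (a new reading comes with each control period).
- imaging.grab_frame(name): name is "scene" or "top" or "wrist"; returns a dict with "color" (480x640x3 uint8, red, green, blue), "fx", "fy", "cx", "cy" (pixels), "eye" and "orientation" of the camera in the world; the wrist camera has in their place "tool_from_camera" (4x4, takes a point from camera to tool coordinates, whose origin is the TCP and whose axes are the flange's). Camera axes: x right, y down, z forward; pixel columns grow to the right and rows downward; lengths in m; the calibration is good to about 2 mm. A picture is of the moment at which its call begins: read the wrist's pose just before it. There is no depth.
- bot.job_done(): hands the job in; it is judged then, once.
The state is a dict: "clock": time; "qpos": joint angles; "qd": joint speeds; "joint_efforts": joint torques, N m; "position": TCP position; "tool_rot": TCP orientation; "force": force on the tool from outside, world axes, zero at the start; "moment": the same for the moment, N m; "grip_width": finger opening in m; "finger_force": force on a finger pad.
Only numpy, scipy, OpenCV 4.12 (cv2) and the standard library are available. Lean on these libraries where they do the work, as an engineer would, in place of code of your own. Each camera call takes 0.05 s, during which the arm holds its last target. There are 200 camera calls.

## Working session

There is one attempt and no reset: what is moved stays moved. The work goes in short steps, Python scripts to look and compute and a tool call to move; the robot and the scene stay as the last step left them, time stands still between calls to the robot, and variables do not carry over. Pictures are saved under pics/ and viewed, at most 10 in all, crops included, and the job is handed in when it is done.

Besides the shell and the picture viewer there is one more tool, called after "Emit:" by a JSON object that holds its "method" and its "body". send_rows: Moves the arm, as the interface text tells. Its arguments: {"type":"object","properties":{"plan":{"type":"string"},"grip_force":{"type":"number"}},"required":["plan"]}

```bash
ls; mkdir -p pics
python3 - <<'E'
from workcell import observe, imaging, bot
import cv2,numpy as np
print(observe(), bot.tcp_to_grasp)
for n in("scene","top"):
    f=imaging.grab_frame(n); cv2.imwrite(f"pics/{n}0.png",f["color"][:,:,::-1]); print(n,{k:v for k,v in f.items() if k!="color"})
E
```

```text
pics
{'clock': 0.0, 'qpos': array([-1.220178  ,  0.52201813, -0.03629309,  1.5999738 ,  0.02121743,
        1.02108546, -0.11276012]), 'qd': array([-0.00040184, -0.00014248, -0.00070083, -0.00023769,  0.00042155,
        0.00246533, -0.00120883]), 'joint_efforts': array([ 1.20898803e-03, -9.27121854e+01,  1.98016070e+00, -3.69926012e+01,
        1.78187998e-02,  8.03386385e-03,  6.76762880e-06]), 'position': array([0.25524276, 0.57015846, 0.2307358 ]), 'tool_rot': array([-3.14049846e+00,  1.08966123e-04,  2.72078304e+00]), 'force': array([ 0.27385748, -0.39314106, -0.24953208]), 'moment': array([ 0.06507548, -0.03854682, -0.00373136]), 'finger_force': 0.0, 'grip_width': 0.08542266334359591} 0.0187
scene {'fx': 511.2005445804659, 'fy': 511.2005445804659, 'cx': 321.87863516355134, 'cy': 234.6671447495475, 'eye': array([-0.34898958, -0.36330887,  1.03947807]), 'orientation': array([-2.33296831,  0.00283882, -1.11016671])}
top {'fx': 611.688322650227, 'fy': 611.688322650227, 'cx': 323.36059764725877, 'cy': 241.1994882722037, 'eye': array([0.39753286, 0.07160375, 1.59167372]), 'orientation': array([-3.0702998 , -0.02096554, -1.57314575])}
```

View pics/top0.png

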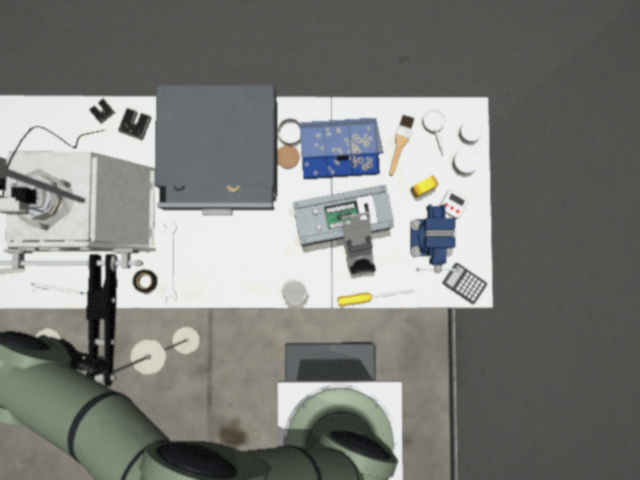

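View pics/scene0.png

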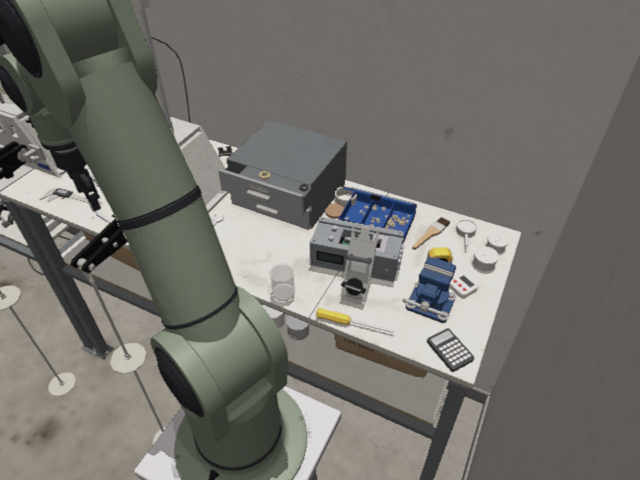

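The top view shows the logger at about (343,215) with the studs on its left, and the cover leaning in front (355,245) with its black wing at (361,266). The beaker is at (294,292), the spanner at (169,262), and the bench between them is free. I'll enlarge the logger next.

```bash
cat > h.py <<'E'
import numpy as np,cv2
from scipy.spatial.transform import Rotation as R
from workcell import observe, imaging, bot
def rot(rpy): return R.from_euler('xyz',rpy).as_matrix()
def pose():
    s=observe(); return np.array(s["position"]),rot(s["tool_rot"]),s
def grab(n):
    p,Rt,_=pose(); f=imaging.grab_frame(n)
    if n=="wrist":
        T=f["tool_from_camera"]; f["R"]=Rt@T[:3,:3]; f["e"]=p+Rt@T[:3,3]
    else: f["R"]=rot(f["orientation"]); f["e"]=np.array(f["eye"])
    return f
def ray(f,u,v):
    return f["R"]@np.array([(u-f["cx"])/f["fx"],(v-f["cy"])/f["fy"],1])
def onz(f,u,v,z):
    d=ray(f,u,v); return f["e"]+d*(z-f["e"][2])/d[2]
def proj(f,P):
    c=(np.asarray(P)-f["e"])@f["R"]; return np.array([f["cx"]+f["fx"]*c[...,0]/c[...,2],f["cy"]+f["fy"]*c[...,1]/c[...,2]]).T
def move(tp,tR):
    "shift in tool axes and rotvec deg from current measured pose to target"
    p,Rt,_=pose(); return np.round(Rt.T@(np.asarray(tp)-p),4), np.round(np.degrees(R.from_matrix(Rt.T@tR).as_rotvec()),2)
E
python3 - <<'E'
from h import *
f=grab("top");c=f["color"][175:285,280:400,::-1]
cv2.imwrite("pics/t1.png",cv2.resize(c,None,fx=5,fy=5,interpolation=cv2.INTER_CUBIC))
g=grab("scene");c=g["color"][210:310,300:420,::-1]
cv2.imwrite("pics/s1.png",cv2.resize(c,None,fx=5,fy=5,interpolation=cv2.INTER_CUBIC))
print(f["R"],g["R"])
E
```

```text
[[-2.34890600e-03 -9.97460496e-01  7.11831514e-02]
 [-9.99777472e-01  8.50140279e-04 -2.10780491e-02]
 [ 2.09640057e-02 -7.12168215e-02 -9.97240530e-01]] [[ 0.4445104  -0.61943866  0.64707516]
 [-0.89576919 -0.30509366  0.32328843]
 [-0.00283882 -0.72333506 -0.69049137]]
```

View pics/t1.png

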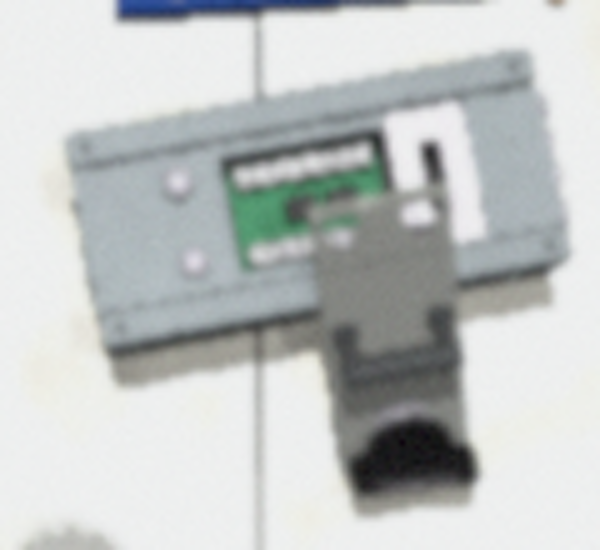

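View pics/s1.png

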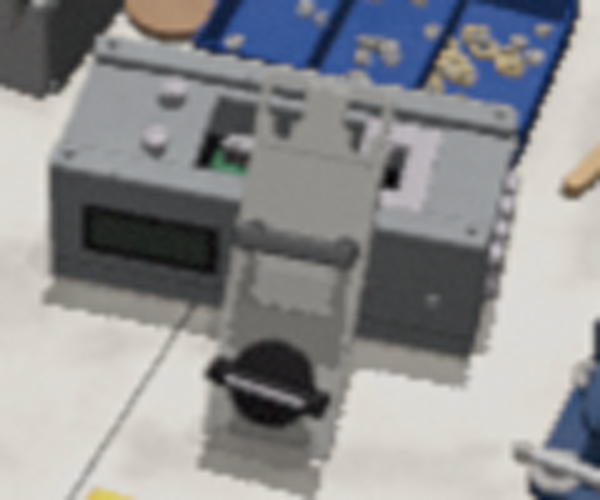

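Run:
```python
from h import *
np.set_printoptions(precision=4,suppress=True)
f=grab("top");g=grab("scene")
T=lambda u,v:(280+(u+.5)/5-.5,175+(v+.5)/5-.5)
S=lambda u,v:(300+(u+.5)/5-.5,210+(v+.5)/5-.5)
for n,uv,z in [("BL",(70,140),.093),("BR",(530,55),.093),("FL",(108,347),.093),("FR",(566,262),.093),("s1",(178,183),.096),("s2",(195,262),.096),("ktl",(308,210),.149),("ktr",(447,190),.149),("bar",(400,355),.104),("hl",(345,355),.108),("hr",(447,340),.108)]:
    print(n,onz(f,*T(*uv),z))
print("scene")
for n,uv,z in [("BL",(97,40),.093),("BR",(517,130),.093),("FL",(52,165),.093),("FR",(487,245),.093),("s1",(172,92),.096),("s2",(155,138),.096),("ktl",(263,70),.149),("ktr",(392,98),.149),("bar",(297,245),.104),("bl",(205,460),.004),("br",(322,487),.004),("wt",(272,390),.0596)]:
    print(n,onz(g,*S(*uv),z))
```

```text
BL [0.6    0.1131 0.093 ]
BR [ 0.6425 -0.1147  0.093 ]
FL [0.4977 0.0943 0.093 ]
FR [ 0.5395 -0.1315  0.093 ]
s1 [0.5783 0.0599 0.096 ]
s2 [0.5393 0.0516 0.096 ]
ktl [ 0.559  -0.0014  0.149 ]
ktr [ 0.5686 -0.0675  0.149 ]
bar [ 0.4929 -0.0483  0.104 ]
hl [ 0.4927 -0.0212  0.108 ]
hr [ 0.4999 -0.0709  0.108 ]
scene
BL [0.596  0.1175 0.093 ]
BR [ 0.6306 -0.1164  0.093 ]
FL [0.497  0.0945 0.093 ]
FR [ 0.5435 -0.1317  0.093 ]
s1 [0.5731 0.0606 0.096 ]
s2 [0.5367 0.0533 0.096 ]
ktl [0.5571 0.0018 0.149 ]
ktr [ 0.5668 -0.0658  0.149 ]
bar [ 0.4907 -0.0483  0.104 ]
bl [ 0.4187 -0.033   0.004 ]
br [ 0.4292 -0.0939  0.004 ]
wt [ 0.4329 -0.062   0.0596]
```

The two views agree to a few mm. The logger's yaw is about 10.5°, and the cover's about 9°. Next I'll work out the approach moves.

```bash
cat >> h.py <<'E'
def tool(yawy,tilt=0.,fwd=None):
    "tool whose y points at azimuth yawy deg; z down, tipped by tilt deg about y so that z leans to +90deg side of y"
    a=np.radians(yawy); y=np.array([np.cos(a),np.sin(a),0]); h=np.array([-np.sin(a),np.cos(a),0])
    t=np.radians(tilt); z=np.array([0,0,-1])*np.cos(t)+h*np.sin(t)
    return np.column_stack([np.cross(y,z),y,z])
E
python3 - <<'E'
from h import *
print(move([.42,.03,.33],tool(-81)))
Rg=tool(-81,50); print(Rg)
G=np.array([.5485,-.0357,.1283]); print("pre",G-.09*Rg[:,2],"grasp tcp",G+.014*Rg[:,2])
# from the vertical via-point
R0=tool(-81);print(R0.T@(G-.09*Rg[:,2]-[.42,.03,.33]),np.degrees(R.from_matrix(R0.T@Rg).as_rotvec()))
E
```

```text
(array([-0.3711, -0.426 , -0.0987]), array([-1.0000e-02,  3.0000e-02,  1.4689e+02]))
[[ 0.63487383  0.15643447  0.75661316]
 [ 0.10055414 -0.98768834  0.11983575]
 [ 0.76604444  0.         -0.64278761]]
pre [ 0.48040482 -0.04648522  0.18615088] grasp tcp [ 0.55909258 -0.0340223   0.11930097]
[0.04769621 0.08499295 0.14384912] [-1.04677862e-16  5.00000000e+01 -1.90023690e-16]
```

Emit:
{"method": "send_rows", "body": {"plan": "-0.371 -0.426 -0.099 0 0 70 0.085;-0.371 -0.426 -0.099 0 0 70 0.085;-0.371 -0.426 -0.099 0 0 70 0.085;-0.371 -0.426 -0.099 0 0 70 0.085;-0.371 -0.426 -0.099 0 0 70 0.085;-0.371 -0.426 -0.099 0 0 70 0.085;-0.371 -0.426 -0.099 0 0 70 0.085;-0.371 -0.426 -0.099 0 0 70 0.085;-0.371 -0.426 -0.099 0 0 70 0.085;-0.371 -0.426 -0.099 0 0 70 0.085"}}

```text
clock: 1.13
position: [0.375, 0.1759, 0.3037]
tool_rot: [3.141, -0.001, 1.492]
force: [2.1, 0.8, -0.3]
grip_width: 0.0847
finger_force: 0.0
```

Run:
```python
from h import *
print(observe()["qpos"])
print(move([.42,.03,.33],tool(-81)))
```

```text
[-0.91254596  0.08815463  0.35897353  2.03190006 -0.03679342  1.02684397
 -0.61421104]
(array([-0.1419,  0.0563, -0.0264]), array([-2.000e-02, -4.000e-02,  7.651e+01]))
```

Emit:
{"method": "send_rows", "body": {"plan": "-0.142 0.056 -0.026 0 0 76.5 0.085;-0.142 0.056 -0.026 0 0 76.5 0.085;-0.142 0.056 -0.026 0 0 76.5 0.085;-0.142 0.056 -0.026 0 0 76.5 0.085;-0.142 0.056 -0.026 0 0 76.5 0.085;-0.142 0.056 -0.026 0 0 76.5 0.085;-0.142 0.056 -0.026 0 0 76.5 0.085;-0.142 0.056 -0.026 0 0 76.5 0.085;-0.142 0.056 -0.026 0 0 76.5 0.085;-0.142 0.056 -0.026 0 0 76.5 0.085"}}

```text
clock: 1.97
position: [0.4205, 0.0322, 0.3293]
tool_rot: [-3.141, -0.0, 0.243]
force: [-0.8, 0.4, 0.4]
grip_width: 0.0848
finger_force: 0.0
```

Run:
```python
from h import *
print(observe()["qpos"],pose()[0])
Rg=tool(-81,50);G=np.array([.5485,-.0357,.1283])
print(move(G-.09*Rg[:,2],Rg))
```

```text
[-0.77125004  0.07771338  0.59979738  1.98345464 -0.04955165  1.09428146
 -1.47817802] [0.42053541 0.0321666  0.32929073]
(array([0.0392, 0.0908, 0.1431]), array([-2.15, 49.96,  4.59]))
```

Emit:
{"method": "send_rows", "body": {"plan": "0.04 0.09 0.12 -2.15 50 4.6 0.085;0.04 0.09 0.12 -2.15 50 4.6 0.085;0.04 0.09 0.12 -2.15 50 4.6 0.085;0.04 0.09 0.143 -2.15 50 4.6 0.085;0.04 0.09 0.143 -2.15 50 4.6 0.085;0.04 0.09 0.143 -2.15 50 4.6 0.085;0.04 0.09 0.143 -2.15 50 4.6 0.085;0.04 0.09 0.143 -2.15 50 4.6 0.085;0.04 0.09 0.143 -2.15 50 4.6 0.085"}}

```text
clock: 2.72
position: [0.4831, -0.0215, 0.2106]
tool_rot: [-3.078, -0.498, 0.232]
force: [0.7, -0.1, -0.4]
grip_width: 0.0846
finger_force: 0.0
```

Run:
```python
from h import *
print(observe()["qpos"],pose()[0])
Rg=tool(-81,50);G=np.array([.5485,-.0357,.1283])
print(move(G-.09*Rg[:,2],Rg))
f=grab("wrist");cv2.imwrite("pics/w1.png",f["color"][:,:,::-1])
EX=np.radians(50);h=np.array([np.cos(np.radians(9)),np.sin(np.radians(9)),0]);cx=h*np.cos(EX)+[0,0,np.sin(EX)]
cy=np.array([-h[1],h[0],0])
print("pred grip",proj(f,G),"edges",proj(f,G+.034*cy),proj(f,G-.034*cy),"end",proj(f,G+.025*cx+.034*cy),proj(f,G+.025*cx-.034*cy))
```

```text
[ 0.00651927  0.18210207  0.05477131  2.34363514 -0.94918752  0.25702856
 -0.38060068] [ 0.48305075 -0.02148928  0.21064905]
(array([-0.019 ,  0.0248,  0.016 ]), array([-6.32, 21.57,  2.67]))
pred grip [368.57793552 220.55176878] edges [322.56424097 216.51956517] [415.53512881 224.66665167] end [323.56051849 186.93511075] [422.82886808 194.98456684]
```

View pics/w1.png

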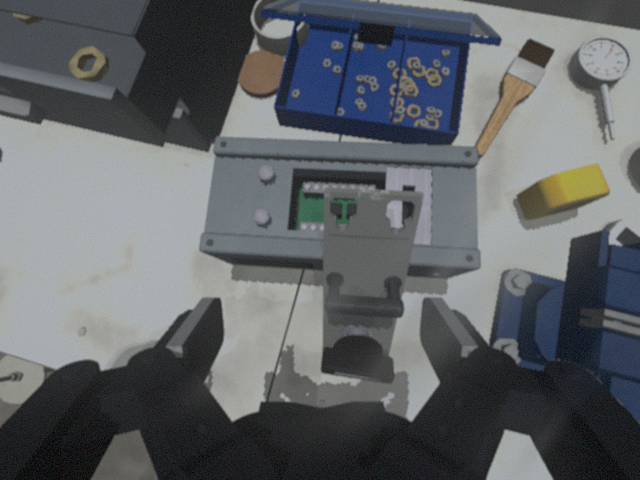

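The wrist view shows the cover's upper corners at (326,192) and (422,196), within about 5 px of my prediction. A 50° tilt is out of reach because joint 4 is near its limit, so I'll grip at about 32°.

Run:
```python
from h import *
G=np.array([.5485,-.0357,.1283])
Rg=tool(-81,32)
for b in (.05,0,-.014): print(b,move(G-b*Rg[:,2],Rg))
```

```text
0.05 (array([0.0117, 0.0278, 0.0498]), array([-5.68,  3.54,  3.42]))
0 (array([0.0147, 0.0328, 0.0995]), array([-5.68,  3.54,  3.42]))
-0.014 (array([0.0155, 0.0342, 0.1134]), array([-5.68,  3.54,  3.42]))
```

Emit:
{"method": "send_rows", "body": {"plan": "0.012 0.028 0.02 -5.7 3.5 3.4 0.085;0.012 0.028 0.05 -5.7 3.5 3.4 0.085;0.012 0.028 0.05 -5.7 3.5 3.4 0.085;0.012 0.028 0.05 -5.7 3.5 3.4 0.085"}}

```text
clock: 3.1
position: [0.5289, -0.0409, 0.1921]
tool_rot: [-3.132, -0.523, 0.163]
force: [0.1, 1.0, -0.3]
grip_width: 0.0848
finger_force: 0.0
```

Run:
```python
from h import *
G=np.array([.5485,-.0357,.1283])
print(observe()["qpos"])
for t in (32,40):
  Rg=tool(-81,t)
  for b in (.0,-.014): print(b,move(G-b*Rg[:,2],Rg))
f=grab("wrist");cv2.imwrite("pics/w2.png",f["color"][:,:,::-1])
EX=np.radians(50);h=np.array([np.cos(np.radians(9)),np.sin(np.radians(9)),0]);cx=h*np.cos(EX)+[0,0,np.sin(EX)]
cy=np.array([-h[1],h[0],0])
print("edges",proj(f,G+.034*cy),proj(f,G-.034*cy),"end",proj(f,G+.025*cx+.034*cy),proj(f,G+.025*cx-.034*cy))
```

```text
[-0.10534774  0.27693029  0.16240506  2.30422742 -1.26123085  0.16217751
 -0.14928649]
0.0 (array([-0.0143, -0.0013,  0.0653]), array([-0.74,  2.04,  0.27]))
-0.014 (array([-0.0139, -0.0011,  0.0793]), array([-0.74,  2.04,  0.27]))
0.0 (array([-0.0143, -0.0013,  0.0653]), array([-0.75, 10.04,  0.21]))
-0.014 (array([-0.0119, -0.0011,  0.0791]), array([-0.75, 10.04,  0.21]))
edges [267.22195631 273.60568834] [369.88306786 274.58850601] end [263.37924254 243.79101154] [373.39534718 244.75078322]
```

View pics/w2.png

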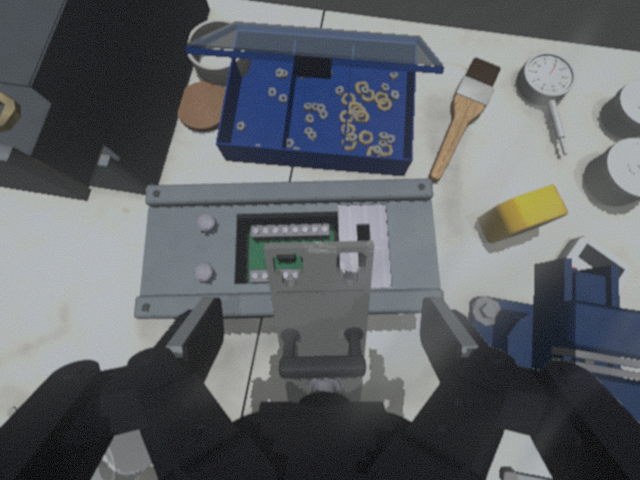

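Run:
```python
from h import *
G=np.array([.5485,-.0357,.1283])
for t in (22,26):
  Rg=tool(-81,t)
  for b in (.03,-.013): print(t,b,move(G-b*Rg[:,2],Rg))
```

```text
22 0.03 (array([-0.0101, -0.0017,  0.0363]), array([-0.71, -8.01,  0.2 ]))
22 -0.013 (array([-0.0161, -0.0012,  0.0789]), array([-0.71, -8.01,  0.2 ]))
26 0.03 (array([-0.0122, -0.0017,  0.0361]), array([-0.71, -4.01,  0.18]))
26 -0.013 (array([-0.0152, -0.0012,  0.079 ]), array([-0.71, -4.01,  0.18]))
```

Emit:
{"method": "send_rows", "body": {"plan": "-0.010 -0.0017 0.01 -0.7 -7 0.2 0.085;-0.010 -0.0017 0.036 -0.7 -8 0.2 0.085;-0.010 -0.0017 0.036 -0.7 -8 0.2 0.085"}}

```text
clock: 3.4
position: [0.5381, -0.0372, 0.1557]
tool_rot: [3.14, -0.38, 0.157]
force: [-0.8, 1.3, -1.3]
grip_width: 0.085
finger_force: 0.0
```

Run:
```python
from h import *
G=np.array([.5485,-.0357,.1283])
print(observe()["qpos"])
for t in (22,26):
  Rg=tool(-81,t)
  for b in (.03,-.013): print(t,b,move(G-b*Rg[:,2],Rg))
```

```text
[-0.35435108  0.40439834  0.43703631  2.22023519 -0.95046844  0.28489056
 -0.50838896]
22 0.03 (array([-0.0005,  0.0001, -0.0007]), array([0.1 , 0.2 , 0.01]))
22 -0.013 (array([-0.0004,  0.    ,  0.0423]), array([0.1 , 0.2 , 0.01]))
26 0.03 (array([-0.0026,  0.0001, -0.0006]), array([0.1 , 4.2 , 0.01]))
26 -0.013 (array([0.0005, 0.    , 0.0423]), array([0.1 , 4.2 , 0.01]))
```

Reachable. Next I'll descend and grip.

Emit:
{"method": "send_rows", "body": {"plan": "0 0 0.022 0 0 0 0.085;0 0 0.042 0 0 0 0.085;0 0 0.042 0 0 0 0.085;0 0 0.042 0 0 0 0.06;0 0 0.042 0 0 0 0.05;0 0 0.042 0 0 0 0.05;0 0 0.042 0 0 0 0.05;0 0 0.042 0 0 0 0.05;0 0 0.042 0 0 0 0.05", "grip_force": 110}}

```text
clock: 4.15
position: [0.5528, -0.0361, 0.1187]
tool_rot: [3.14, -0.386, 0.158]
force: [-4.8, -2.9, 6.0]
grip_width: 0.0634
finger_force: 118.7
```

Emit:
{"method": "send_rows", "body": {"plan": "0.0056 0 -0.0139 0 0 0 0.05;0.0112 0 -0.0278 0 0 0 0.05;0.0168 0 -0.042 0 0 0 0.05;0.019 0 -0.063 0 0 0 0.05;0.019 0 -0.1 0 0 0 0.05;0.019 0 -0.12 0 0 0 0.05;0.019 0 -0.12 0 0 0 0.05"}}

```text
clock: 4.73
position: [0.5254, -0.0401, 0.2395]
tool_rot: [-3.141, -0.388, 0.157]
force: [1.9, -0.5, -2.7]
grip_width: 0.0631
finger_force: 123.2
```

Run:
```python
from h import *
print(observe()["qpos"])
f=grab("wrist");g=grab("scene")
a=f["color"][:,:,::-1];b=cv2.resize(g["color"][150:330,270:450,::-1],(480,480))
cv2.imwrite("pics/w3.png",cv2.resize(np.hstack([a,b]),None,fx=.7,fy=.7))
```

```text
[-0.66966357  0.26670137  0.81003807  2.18170755 -0.66007406  0.47402869
 -0.77973391]
```

View pics/w3.png

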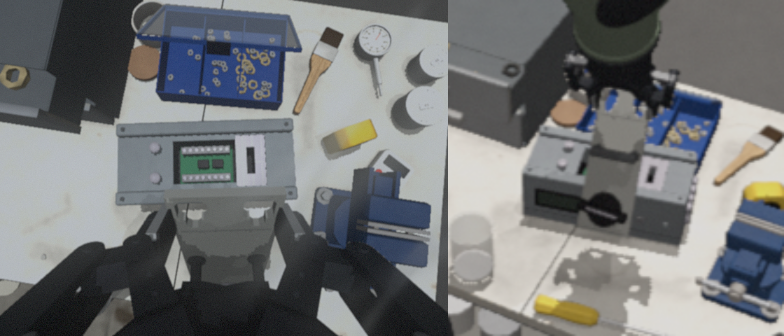

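The cover is held level between the fingers and clear of the logger. Next I'll carry it left while levelling it.

Run:
```python
from h import *
Rl=tool(0,-28)
for P in ([.43,.10,.27],[.45,.355,.20],[.45,.355,.03]):
    print(move(np.array(P)+.013*Rl[:,2],Rl))
print(move([.43,.10,.27],tool(-40,0)))
```

```text
(array([-0.0599, -0.1462, -0.0479]), array([ -4.26, -41.35, -82.99]))
(array([-0.0305, -0.3947,  0.0397]), array([ -4.26, -41.35, -82.99]))
(array([-0.0946, -0.3947,  0.1972]), array([ -4.26, -41.35, -82.99]))
(array([-0.0547, -0.1522, -0.0582]), array([  7.87, -21.2 , -40.34]))
```

Emit:
{"method": "send_rows", "body": {"plan": "-0.02 -0.03 -0.03 2 -5 -10 0.05;-0.055 -0.10 -0.058 7.9 -21 -40 0.05;-0.055 -0.15 -0.058 7.9 -21 -40 0.05;-0.055 -0.15 -0.058 7.9 -21 -40 0.05;-0.055 -0.15 -0.058 7.9 -21 -40 0.05;-0.055 -0.15 -0.058 7.9 -21 -40 0.05;-0.055 -0.15 -0.058 7.9 -21 -40 0.05;-0.055 -0.15 -0.058 7.9 -21 -40 0.05"}}

```text
clock: 5.5
position: [0.4309, 0.0986, 0.2682]
tool_rot: [-3.14, 0.002, 0.874]
force: [-0.4, -0.3, -5.3]
grip_width: 0.0635
finger_force: 123.0
```

Run:
```python
from h import *
print(observe()["qpos"],observe()["tool_rot"])
Rl=tool(0,-28)
for P in ([.45,.355,.20],):
    print(move(np.array(P)+.013*Rl[:,2],Rl))
```

```text
[-1.05596706  0.24822225  0.84371258  2.03687912 -0.22773878  0.95268768
 -0.79014396] [-3.13976672e+00  1.65920335e-03  8.74434776e-01]
(array([ 0.2044, -0.1458,  0.0796]), array([ -9.88, -26.8 , -39.05]))
```

Emit:
{"method": "send_rows", "body": {"plan": "0.204 -0.146 0.04 -9.9 -26.8 -39 0.05;0.204 -0.146 0.04 -9.9 -26.8 -39 0.05;0.204 -0.146 0.04 -9.9 -26.8 -39 0.05;0.204 -0.146 0.06 -9.9 -26.8 -39 0.05;0.204 -0.146 0.08 -9.9 -26.8 -39 0.05;0.204 -0.146 0.08 -9.9 -26.8 -39 0.05;0.204 -0.146 0.08 -9.9 -26.8 -39 0.05;0.204 -0.146 0.08 -9.9 -26.8 -39 0.05;0.204 -0.146 0.08 -9.9 -26.8 -39 0.05"}}

```text
clock: 6.25
position: [0.451, 0.3473, 0.1867]
tool_rot: [3.138, 0.488, 1.559]
force: [0.4, -1.8, -2.8]
grip_width: 0.0634
finger_force: 122.4
```

Run:
```python
from h import *
print(observe()["qpos"],observe()["tool_rot"])
Rl=tool(0,-28)
for z in (.08,.03): print(move(np.array([.45,.355,z])+.013*Rl[:,2],Rl))
f=grab("wrist");g=grab("scene")
a=f["color"][:,:,::-1];b=cv2.resize(g["color"][150:330,170:350,::-1],(480,480))
cv2.imwrite("pics/w4.png",cv2.resize(np.hstack([a,b]),None,fx=.7,fy=.7))
```

```text
[-1.28162183  0.77555556  0.60014221  1.55136626 -0.06195292  1.26531849
 -0.73579777] [3.13823773 0.48828973 1.55866299]
(array([ 0.0568, -0.0014,  0.1037]), array([-0.13, -0.02, -0.61]))
(array([ 0.0803, -0.0015,  0.1478]), array([-0.13, -0.02, -0.61]))
```

View pics/w4.png

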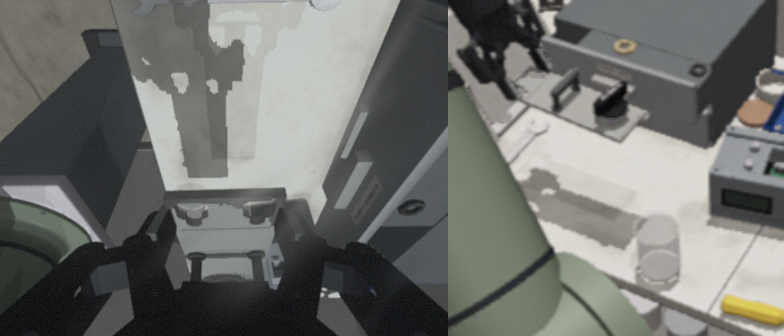

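The cover hangs nearly level over the free bench. Next I'll lower it.

Emit:
{"method": "send_rows", "body": {"plan": "0.02 -0.0015 0.037 0 0 -0.6 0.05;0.04 -0.0015 0.074 0 0 -0.6 0.05;0.06 -0.0015 0.11 0 0 -0.6 0.05;0.0755 -0.0015 0.139 0 0 -0.6 0.05;0.0803 -0.0015 0.148 0 0 -0.6 0.05;0.0803 -0.0015 0.148 0 0 -0.6 0.05;0.0827 -0.0015 0.1524 0 0 -0.6 0.05;0.085 -0.0015 0.157 0 0 -0.6 0.05;0.085 -0.0015 0.157 0 0 -0.6 0.05"}}

```text
clock: 7.1
position: [0.4512, 0.349, 0.0118]
tool_rot: [-3.142, 0.485, 1.57]
force: [-0.6, 0.0, -4.2]
grip_width: 0.0634
finger_force: 123.0
```

Run:
```python
from h import *
s=observe();print(s["force"],s["moment"],s["tool_rot"])
f=grab("scene")
cv2.imwrite("pics/s4.png",cv2.resize(f["color"][170:290,180:300,::-1],None,fx=5,fy=5,interpolation=cv2.INTER_CUBIC))
```

```text
[-0.55174793  0.04274772 -4.22821157] [ 1.26036481  0.01777621 -0.06479402] [-3.14158851  0.48541948  1.56983476]
```

View pics/s4.png

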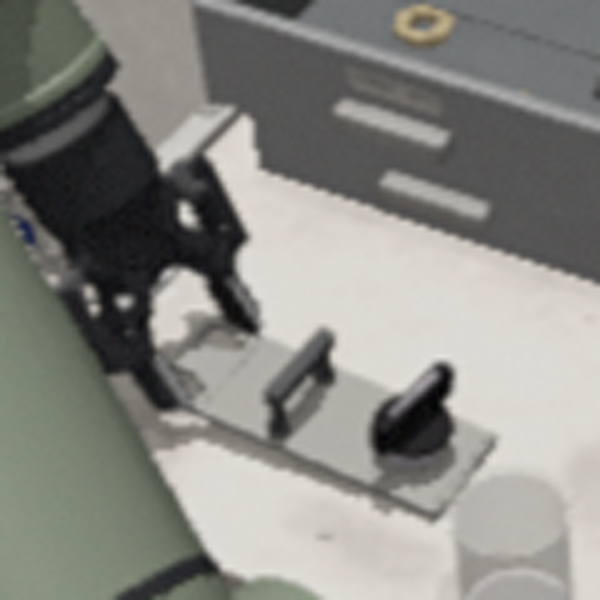

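The cover is nearly flat and about 20 mm above the bench. Its wing end is clear of the beaker.

Emit:
{"method": "send_rows", "body": {"plan": "0.002 0 0.0035 0 0 0 0.05;0.0035 0 0.007 0 0 0 0.05;0.0052 0 0.0097 0 0 0 0.05;0.0052 0 0.0097 0 0 0 0.05"}}

```text
clock: 7.48
position: [0.4505, 0.3486, -0.0007]
tool_rot: [-3.14, 0.488, 1.571]
force: [0.7, 1.0, -2.6]
grip_width: 0.0631
finger_force: 125.1
```

Emit:
{"method": "send_rows", "body": {"plan": "0.0009 0 0.0018 0 0 0 0.05;0.0009 0 0.0018 0 0 0 0.05;0.0009 0 0.0018 0 0 0 0.05"}}

```text
clock: 7.73
position: [0.4508, 0.3485, -0.0014]
tool_rot: [-3.14, 0.488, 1.571]
force: [-2.6, 1.3, 9.0]
grip_width: 0.063
finger_force: 131.9
```

Emit:
{"method": "send_rows", "body": {"plan": "0 0 0 0 0 0 0.075;0 0 0 0 0 0 0.085;0 0 0 0 0 0 0.085;0 0 0 0 0 0 0.085;0 0 -0.01 0 0 0 0.085;0 0 -0.03 0 0 0 0.085;0 0 -0.06 0 0 0 0.085;0 0 -0.09 0 0 0 0.085;0 0 -0.12 0 0 0 0.085"}}

```text
clock: 8.48
position: [0.4507, 0.4055, 0.1059]
tool_rot: [-3.141, 0.487, 1.571]
force: [0.5, -0.1, 0.8]
grip_width: 0.0847
finger_force: 0.0
```

Run:
```python
from h import *
print(observe()["qpos"])
# next: vertical, tool y az 90 (cover x), above handle
print(move([.45,.297,.20],tool(90)), move([.45,.28,.25],tool(45)))
```

```text
[-1.27772616  0.92963123  0.54512024  1.45479282 -0.12084492  1.22393084
 -0.78241477]
(array([-0.14  , -0.0007, -0.0324]), array([-21.93,  21.84, -88.07])) (array([-0.1784, -0.0008, -0.0686]), array([-11.02,  26.43, -44.11]))
```

Emit:
{"method": "send_rows", "body": {"plan": "-0.04 0 -0.09 -3 7 -12 0.085;-0.14 -0.0007 -0.10 -22 22 -88 0.085;-0.14 -0.0007 -0.12 -22 22 -88 0.085;-0.14 -0.0007 -0.12 -22 22 -88 0.085;-0.14 -0.0007 -0.12 -22 22 -88 0.085;-0.14 -0.0007 -0.12 -22 22 -88 0.085;-0.14 -0.0007 -0.12 -22 22 -88 0.085;-0.14 -0.0007 -0.12 -22 22 -88 0.085;-0.14 -0.0007 -0.12 -22 22 -88 0.085;-0.14 -0.0007 -0.12 -22 22 -88 0.085"}}

```text
clock: 9.32
position: [0.4501, 0.3373, 0.2765]
tool_rot: [-3.078, 0.095, 2.784]
force: [0.7, 0.5, 0.1]
grip_width: 0.0851
finger_force: 0.0
```

Run:
```python
from h import *
print(observe()["qpos"])
print(move([.45,.297,.28],tool(90)))
f=imaging.grab_frame("wrist");print(f["tool_from_camera"],f["fx"],f["cx"],f["cy"])
```

```text
[-1.01684154  0.39115858  0.27593496  1.72339375  0.01000737  1.05614113
  0.44504126]
(array([-0.0142, -0.0378,  0.0003]), array([ -4.56,   4.72, -20.65]))
[[-8.75851819e-05 -9.56423376e-01 -2.91983421e-01  7.47124837e-02]
 [ 9.99999840e-01  7.91570149e-05 -5.59253629e-04 -8.57627978e-04]
 [ 5.57995780e-04 -2.91983423e-01  9.56423217e-01 -1.42184514e-01]
 [ 0.00000000e+00  0.00000000e+00  0.00000000e+00  1.00000000e+00]] 338.9284020625097 321.53611453693014 238.8049221525488
```

Emit:
{"method": "send_rows", "body": {"plan": "-0.014 -0.038 0 -4.6 4.7 -20.6 0.085;-0.014 -0.038 0 -4.6 4.7 -20.6 0.085;-0.014 -0.038 0 -4.6 4.7 -20.6 0.085;-0.014 -0.038 0 -4.6 4.7 -20.6 0.085;-0.014 -0.038 0 -4.6 4.7 -20.6 0.085"}}

```text
clock: 9.78
position: [0.4501, 0.2965, 0.2796]
tool_rot: [-3.14, 0.001, 3.128]
force: [0.5, 0.3, -1.0]
grip_width: 0.085
finger_force: 0.0
```

Run:
```python
from h import *
print(pose()[0],observe()["tool_rot"])
f=grab("wrist");im=f["color"];cv2.imwrite("pics/w5.png",im[:,:,::-1])
h=proj(f,[.45,.297,.034]);w=proj(f,[.45,.225,.051]);c=proj(f,np.array([[.484,.19,.006],[.416,.19,.006],[.416,.38,.006],[.484,.38,.006]]))
print("pred handle",h,"wing",w,"corners",c)
small=cv2.resize(im,(640,480)); 
# mark predicted outline for the view
v=im[:,:,::-1].copy(); 
for p in list(c)+[h,w]: cv2.circle(v,tuple(int(a) for a in p),3,(0,0,255),1)
cv2.imwrite("pics/w5m.png",v)
```

```text
[0.45007657 0.29645417 0.27964259] [-3.13954773e+00  1.28253474e-03  3.12837486e+00]
pred handle [323.31948558 202.69339073] wing [258.61311447 206.4255543 ] corners [[239.28649857 225.98228477]
 [234.54743698 171.64858428]
 [391.72721235 169.57756262]
 [389.18100075 224.17071107]]
```

View pics/w5m.png

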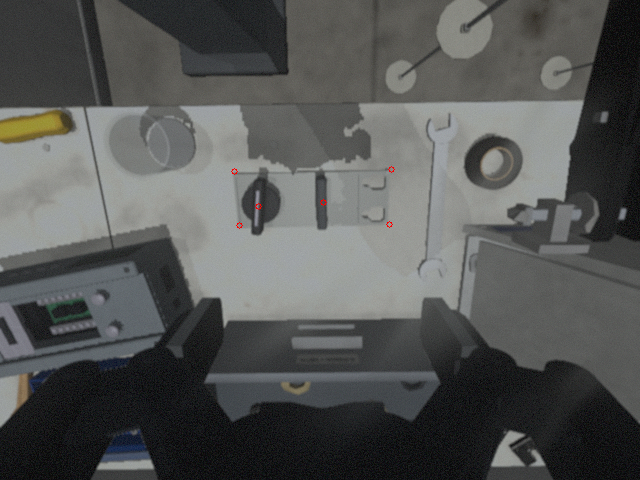

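The view shows the cover lying where I predicted. The handle bar runs from (322,173) to (322,228), the wing from (263,178) to (257,233), and the corners are within 2 px of the marks. I'll refine these with masks.

```bash
cat >> h.py <<'E'
def blobs(f,lo,hi,box,amin=30):
    "components of pixels with grey in lo..hi inside box u0,v0,u1,v1 -> centroid, minAreaRect, area"
    u0,v0,u1,v1=box; g=cv2.cvtColor(f["color"],cv2.COLOR_RGB2GRAY)[v0:v1,u0:u1]
    m=cv2.inRange(g,lo,hi); n,l,st,c=cv2.connectedComponentsWithStats(m)
    out=[]
    for i in range(1,n):
        if st[i,4]>=amin:
            pts=np.argwhere(l==i)[:,::-1].astype(np.float32)+[u0,v0]
            out.append((c[i]+[u0,v0],cv2.minAreaRect(pts.astype(np.float32)),st[i,4]))
    return out
E
python3 - <<'E'
from h import *
np.set_printoptions(precision=4,suppress=True)
f=grab("wrist");g=cv2.cvtColor(f["color"],cv2.COLOR_RGB2GRAY)
print(g[200,230:400:3]);print(g[185,300:345]);print(g[160:240:2,322])
for c,r,a in blobs(f,0,75,(225,160,400,240)): print(c,r,a,onz(f,*c,.036))
for c,r,a in blobs(f,130,255,(250,180,272,232),8): print("bright",c,r,a,onz(f,*c,.051))
E
```

```text
[163 161 134 135  68  60  68  67  71 136  57  45  61  61  61  60  57 134
 143 149 149 147 146 147 150 152 151 146 136  64  81  83 109 137 150 147
 149 148 145 137 136 140 135 136 141 137 139 137 135 136 137 137 146 150
 148 153 151]
[148 150 151 147 149 150 146 149 148 148 145 149 150 150 135  97  70  74
  78  79  79  79  81  76  67  88 126 139 137 139 145 146 150 150 147 148
 148 148 153 149 148 148 149 143 137]
[100  99 134 160 160 120  79  69  53  51  66  81  85  80  80  78  83  83
  81  80  77  82  84  80  81  84  79  73  76  77  78  78  78  77  75 135
 159 157 157 162]
[319.8519 201.1582] ((321.0, 201.0), (54.0, 10.0), 90.0) 297 [0.4473 0.2935 0.036 ]
[260.6394 202.9681] ((258.6192932128906, 204.6700439453125), (38.08673095703125, 51.68913269042969), 40.91438674926758) 1223 [0.4486 0.2252 0.036 ]
bright [256.0308 208.2154] ((256.0524597167969, 208.5027618408203), (1.8395590782165527, 33.059505462646484), 3.012787342071533) 65 [0.4516 0.2225 0.051 ]
bright [267.7333 227.75  ] ((267.0, 226.5), (9.0, 8.0), 90.0) 60 [0.4742 0.2342 0.051 ]
```

Run:
```python
from h import *
print(move([.449,.295,.10],tool(90)),move([.449,.295,.0155],tool(90)))
```

```text
(array([ 0.0006, -0.0019,  0.1793]), array([-0.15,  0.07, -0.67])) (array([ 0.0007, -0.0017,  0.2638]), array([-0.15,  0.07, -0.67]))
```

Emit:
{"method": "send_rows", "body": {"plan": "0.0006 -0.002 0.04 -0.15 0.07 -0.7 0.045;0.0006 -0.002 0.08 -0.15 0.07 -0.7 0.045;0.0006 -0.002 0.12 -0.15 0.07 -0.7 0.045;0.0006 -0.002 0.16 -0.15 0.07 -0.7 0.045;0.0006 -0.002 0.19 -0.15 0.07 -0.7 0.045;0.0006 -0.002 0.22 -0.15 0.07 -0.7 0.045;0.0007 -0.0018 0.245 -0.15 0.07 -0.7 0.045;0.0007 -0.0018 0.264 -0.15 0.07 -0.7 0.045;0.0007 -0.0018 0.264 -0.15 0.07 -0.7 0.045;0.0007 -0.0018 0.264 -0.15 0.07 -0.7 0.045"}}

```text
clock: 10.72
position: [0.4484, 0.2951, 0.0148]
tool_rot: [-3.141, -0.002, -3.137]
force: [-0.0, 0.3, 1.3]
grip_width: 0.0443
finger_force: 0.0
```

Emit:
{"method": "send_rows", "body": {"plan": "0 0 0 0 0 0 0.03;0 0 0 0 0 0 0.02;0 0 0 0 0 0 0.002;0 0 0 0 0 0 0.002;0 0 0 0 0 0 0.002;0 0 0 0 0 0 0.002;0 0 0 0 0 0 0.002", "grip_force": 110}}

```text
clock: 11.3
position: [0.4496, 0.2954, 0.0169]
tool_rot: [3.139, 0.001, -3.136]
force: [-2.8, -0.1, 13.3]
grip_width: 0.01
finger_force: 108.1
```

Run:
```python
from h import *
print(observe())
```

```text
{'clock': 11.3, 'qpos': array([-0.75999894,  0.71760491,  0.0958003 ,  1.97050519, -0.14634103,
        0.45744538,  1.01954954]), 'qd': array([ 1.59959844e-03, -1.34474470e-03, -1.31779520e-04,  5.95726182e-04,
        2.16784361e-03,  1.38387412e-04, -1.92330806e-05]), 'joint_efforts': array([ 7.82959219e-01, -8.51456523e+01,  6.40592337e+00, -1.82818615e+01,
        4.13191854e-02, -8.79399218e-01, -1.24422535e-01]), 'position': array([0.44961103, 0.29542824, 0.01685645]), 'tool_rot': array([ 3.13881479e+00,  1.03096923e-03, -3.13642625e+00]), 'force': array([-2.8374021 , -0.08429404, 13.33944574]), 'moment': array([-0.10884988,  0.60927636,  0.11041865]), 'finger_force': 108.1017816066742, 'grip_width': 0.00997956975233339}
```

Run:
```python
from h import *
np.set_printoptions(precision=4,suppress=True)
im=cv2.imread("pics/w5.png");g=cv2.cvtColor(im,cv2.COLOR_BGR2GRAY)
f=imaging.grab_frame("wrist");T=f["tool_from_camera"];Rt=rot([-3.1395,.00128,3.12837]);f["R"]=Rt@T[:3,:3];f["e"]=np.array([.45008,.29645,.27964])+Rt@T[:3,3]
print(g[218:236,320].tolist())
for u in (245,285,300,340,380): print(u,g[166:180,u].tolist(),g[218:232,u].tolist())
for v in (180,200,215): print(v,g[v,230:246].tolist(),g[v,382:398].tolist())
for uv,z in [((320,228.5),.040),((300,225.5),.006),((300,172.5),.006),((237.5,200),.006),((389.5,200),.006)]: print(uv,onz(f,*uv,z))
```

```text
[74, 78, 76, 78, 74, 78, 72, 74, 72, 66, 80, 110, 141, 159, 163, 160, 162, 159]
245 [158, 157, 159, 157, 161, 150, 131, 114, 128, 138, 141, 142, 142, 139] [141, 137, 142, 134, 136, 140, 136, 137, 140, 140, 147, 161, 161, 161]
285 [111, 140, 156, 154, 160, 152, 132, 130, 147, 145, 144, 144, 145, 146] [147, 143, 145, 142, 145, 144, 145, 137, 148, 151, 159, 164, 162, 164]
300 [98, 116, 143, 152, 125, 102, 119, 137, 148, 150, 145, 149, 149, 149] [149, 148, 147, 145, 144, 146, 148, 147, 151, 154, 163, 160, 161, 160]
340 [147, 154, 149, 144, 121, 110, 129, 138, 137, 138, 138, 141, 143, 145] [137, 136, 136, 138, 141, 143, 150, 153, 156, 159, 161, 161, 162, 160]
380 [141, 135, 134, 128, 121, 125, 138, 134, 136, 138, 139, 138, 138, 142] [149, 133, 113, 108, 127, 136, 136, 145, 150, 154, 152, 151, 151, 153]
180 [156, 161, 156, 153, 138, 136, 125, 135, 138, 138, 140, 138, 140, 139, 139, 142] [144, 132, 102, 93, 122, 132, 139, 142, 142, 144, 143, 140, 146, 147, 144, 144]
200 [159, 159, 162, 161, 159, 148, 135, 132, 121, 131, 129, 103, 69, 60, 64, 63] [134, 136, 133, 139, 135, 135, 143, 148, 156, 153, 149, 151, 148, 149, 153, 150]
215 [161, 162, 164, 161, 159, 156, 156, 146, 131, 126, 129, 136, 135, 139, 133, 115] [143, 105, 104, 126, 134, 136, 149, 150, 154, 151, 152, 151, 151, 153, 152, 151]
(320, 228.5) [0.4793 0.2928 0.04  ]
(300, 225.5) [0.4843 0.2671 0.006 ]
(300, 172.5) [0.418  0.2692 0.006 ]
(237.5, 200) [0.4507 0.1906 0.006 ]
(389.5, 200) [0.4531 0.379  0.006 ]
```

Emit:
{"method": "send_rows", "body": {"plan": "0 0 -0.01 0 0 0 0.002;0 0 -0.03 0 0 0 0.002;0 0 -0.06 0 0 0 0.002;0 0 -0.10 0 0 0 0.002;0 0 -0.14 0 0 0 0.002;0 0 -0.17 0 0 0 0.002;0 0 -0.17 0 0 0 0.002"}}

```text
clock: 11.93
position: [0.4512, 0.2957, 0.1919]
tool_rot: [3.135, 0.006, -3.137]
force: [1.7, 0.3, -3.7]
grip_width: 0.0097
finger_force: 108.2
```

Run:
```python
from h import *
print(move([.48,.10,.27],tool(100.5)),move([.66,-.01,.27],tool(100.5)))
```

```text
(array([-0.0284, -0.1953, -0.0793]), array([  0.37,   0.39, -10.25])) (array([-0.2079, -0.3061, -0.0789]), array([  0.37,   0.39, -10.25]))
```

Emit:
{"method": "send_rows", "body": {"plan": "0 -0.01 -0.03 0.4 0.4 -5 0.002;-0.005 -0.04 -0.06 0.4 0.4 -10.3 0.002;-0.015 -0.08 -0.079 0.4 0.4 -10.3 0.002;-0.025 -0.12 -0.079 0.4 0.4 -10.3 0.002;-0.04 -0.16 -0.079 0.4 0.4 -10.3 0.002;-0.07 -0.19 -0.079 0.4 0.4 -10.3 0.002;-0.10 -0.22 -0.079 0.4 0.4 -10.3 0.002;-0.13 -0.25 -0.079 0.4 0.4 -10.3 0.002;-0.16 -0.275 -0.079 0.4 0.4 -10.3 0.002;-0.19 -0.29 -0.079 0.4 0.4 -10.3 0.002"}}

```text
clock: 12.77
position: [0.6412, 0.0017, 0.2641]
tool_rot: [-3.136, -0.008, -2.959]
force: [0.4, 0.6, -3.6]
grip_width: 0.0099
finger_force: 108.6
```

Emit:
{"method": "send_rows", "body": {"plan": "-0.018 -0.016 0 0 0 0 0.002;-0.018 -0.016 0 0 0 0 0.002;-0.018 -0.016 0 0 0 0 0.002;-0.018 -0.016 0 0 0 0 0.002"}}

```text
clock: 13.1
position: [0.6606, -0.0066, 0.2634]
tool_rot: [-3.137, -0.009, -2.957]
force: [-0.5, -0.2, -4.0]
grip_width: 0.0097
finger_force: 108.7
```

Run:
```python
from h import *
np.set_printoptions(precision=4,suppress=True)
print(pose()[0],observe()["tool_rot"],observe()["force"])
f=grab("wrist");cv2.imwrite("pics/w6.png",f["color"][:,:,::-1])
y=np.array([-.182,.983,0]);x=np.array([.983,.182,0]);S=np.array([.5685,-.008,.093])
for n,P in [("studs",S+66*.001*y),("s1",S+.066*y+.02*x),("s2",S+.066*y-.02*x),("FL",S+.118*y-.054*x),("BL",S+.118*y+.054*x),("FR",S-.118*y-.054*x)]: print(n,proj(f,P))
p=proj(f,S+.066*y); u,v=[int(a) for a in p]
g=cv2.cvtColor(f["color"],cv2.COLOR_RGB2GRAY)
print(g[max(v-60,0):v+60:4,max(u-60,0):u+60:4])
```

```text
[ 0.6606 -0.0066  0.2634] [-3.1372 -0.009  -2.9566] [-0.4983 -0.1887 -4.0102]
studs [416.9104 118.6603]
s1 [415.0743 142.5195]
s2 [418.8183  93.8692]
FL [485.315   49.4723]
BL [468.9654 181.2339]
FR [199.9514  49.2614]
[[ 98  97  98  96  95  99 100 102  97  99 103 153 153 151 149 154 157 153
  152 154 157 146 147 149 142 149 144 143 144 147]
 [101  95  95  98  96  95  99 102 102 105 118 161 158 157 160 162 162 161
  163 160 158 146 149 150 150 148 147 145 122 100]
 [ 98  97  97 100  97 100 102  96  99 101 148 159 159 159 154 161 160 159
  157 157 150 148 149 147 149 150 146 148  98  98]
 [ 98  98  95  99  98  99  99  97  99  96 160 159 157 158 157 161 163 161
  160 158 146 149 153 149 151 152 145 147 148 148]
 [ 90  92  92  90  94  94  94  97  95  94 154 152 152 151 146 152 152 148
  150 145 136 137 139 138 138 142 138 138 138 136]
 [ 67  70  70  68  72  72  74  73  74  92 101  94 104 107 105 108 107 106
  109 102 103 102 108 108 111 109 108 110 104 109]
 [ 99 101 100  93 104 105 102 105 105 162 164 163 165 165 162 164 164 162
  164 147 151 153 156 150 152 145 147 148 147 147]
 [104 
[... 2169 characters left out ...]
 89  90 122 150 147 149
  152 147 146 149 151 145 148 150 149 145 167 222]
 [ 95  98  98  99  98  98 102  98 119 163 158 140 115  90 152 151 148 149
  147 148 149 152 148 148 145 147 145 146 182 220]
 [ 95 101 103  96 100  97 102  96 156 147 154 151 136  90 147 145 152 148
  144 150 150 149 149 141 148 147 140 145 204 223]
 [ 86  93  83  85  89  86  87  94  87 110 111 115 102  91  98 106 111 115
  110 116 120 117 119 117 121 119 117 122 156 220]
 [ 98  99  99 101  97 100 106  97  89 145 147 145 149 108 136 148 151 147
  148 152 151 152 149 149 149 152 147 150 150 220]
 [101  99  99  98  96 101 103  89 109 147 144 147 148  90 124 145 152 149
  150 151 151 150 152 150 147 134 103 150 155 219]]
```

Run:
```python
from h import *
np.set_printoptions(precision=4,suppress=True)
im=cv2.imread("pics/w6.png");f=grab("wrist");f["color"]=im[:,:,::-1].copy()
a=blobs(f,169,255,(402,80,440,115),15);b=blobs(f,162,255,(408,133,430,158),15)
for c,r,n in a+b: print(c,r[0],r[1],n)
# rib lines: dark groove pixels at front (row~78) and back (row~166)
g=cv2.cvtColor(f["color"],cv2.COLOR_RGB2GRAY).astype(int)
for u in range(400,460,10):
    print(u,40+np.argmin(g[60:100,u])+20,150+np.argmin(g[150:180,u]), "edge", [int(i) for i in np.argsort(-abs(np.diff(g[20:62,u])))[:2]+20], g[150:186:2,u].tolist())
```

```text
[418.2733  97.58  ] (418.0, 98.0) (14.0, 12.0) 150
[415.7395 146.1429] (415.5, 146.0) (12.0, 11.0) 119
400 78 156 edge [54, 55] [156, 105, 96, 93, 140, 152, 151, 132, 115, 141, 145, 146, 147, 146, 143, 110, 81, 131]
410 77 166 edge [54, 55] [156, 144, 105, 115, 136, 118, 105, 94, 84, 89, 90, 101, 93, 85, 94, 104, 105, 161]
420 77 165 edge [54, 55] [166, 151, 147, 144, 148, 148, 152, 119, 111, 143, 151, 152, 152, 148, 142, 144, 140, 172]
430 77 165 edge [54, 53] [150, 152, 150, 150, 147, 146, 148, 112, 114, 142, 147, 151, 150, 152, 153, 149, 139, 179]
440 77 165 edge [54, 53] [149, 151, 149, 147, 152, 148, 149, 109, 117, 142, 152, 149, 150, 151, 151, 153, 142, 171]
450 77 165 edge [54, 53] [149, 142, 147, 149, 150, 149, 145, 104, 116, 138, 149, 149, 148, 152, 149, 148, 138, 172]
```

Run:
```python
from h import *
np.set_printoptions(precision=4,suppress=True)
f=grab("wrist");print(f["e"],pose()[0],observe()["tool_rot"])
s2=onz(f,418.3,97.6,.096);s1=onz(f,415.7,146.1,.096);print(s1,s2,s1-s2,(s1+s2)/2, np.linalg.norm(s1-s2))
for y in (10.,10.5,11): pass
pts=[onz(f,u,v,.093) for u,v in [(400,54.8),(450,54.3),(420,183.5),(450,183)]];print(np.array(pts))
pts=[onz(f,u,v,.093) for u,v in [(410,76),(450,76),(420,165.5),(450,165.5)]];print(np.array(pts))
# end of logger (left, +y): bench bright / deck boundary
g=cv2.cvtColor(f["color"],cv2.COLOR_RGB2GRAY).astype(int)
for v in (62,70,120,150,175): print(v,g[v,455:490].tolist())
```

```text
[ 0.588  -0.0196  0.4067] [ 0.6608 -0.0061  0.2641] [-3.1371 -0.0078 -2.9556]
[0.5793 0.0617 0.096 ] [0.5404 0.0534 0.096 ] [0.0389 0.0083 0.    ] [0.5598 0.0575 0.096 ] 0.03978057232036578
[[0.5107 0.0304 0.093 ]
 [0.5028 0.0711 0.093 ]
 [0.6106 0.075  0.093 ]
 [0.605  0.1019 0.093 ]]
[[0.5248 0.0427 0.093 ]
 [0.5186 0.0759 0.093 ]
 [0.5949 0.0707 0.093 ]
 [0.5899 0.0974 0.093 ]]
62 [149, 148, 147, 147, 145, 146, 144, 146, 149, 150, 150, 143, 134, 112, 101, 96, 101, 104, 100, 116, 135, 143, 148, 148, 143, 145, 166, 190, 200, 199, 200, 202, 204, 210, 213]
70 [150, 153, 148, 147, 150, 152, 149, 148, 151, 148, 147, 153, 148, 148, 144, 149, 147, 147, 146, 146, 145, 146, 145, 144, 145, 159, 188, 195, 195, 196, 200, 203, 204, 206, 210]
120 [150, 149, 148, 150, 149, 149, 148, 150, 148, 150, 151, 153, 151, 149, 149, 149, 162, 194, 221, 224, 222, 220, 221, 220, 220, 222, 222, 222, 219, 219, 219, 220, 220, 220, 222]
150 [148, 145, 148, 143, 148, 147, 148, 148, 146, 145, 148, 150, 145, 175, 211, 223, 220, 221, 220, 219, 219, 220, 219, 217, 219, 220, 219, 218, 219, 219, 221, 219, 221, 218, 220]
175 [125, 109, 98, 101, 103, 106, 113, 134, 148, 149, 150, 143, 153, 187, 212, 218, 219, 218, 220, 219, 219, 218, 216, 220, 221, 218, 217, 217, 214, 216, 216, 218, 219, 220, 219]
```

Run:
```python
from h import *
np.set_printoptions(precision=4,suppress=True)
f=grab("wrist");g=cv2.cvtColor(f["color"],cv2.COLOR_RGB2GRAY).astype(float)
g=cv2.GaussianBlur(g,(1,5),0)
for lo,hi,n,fn in [(68,88,"inner min",lambda c:np.argmin(c)),(44,62,"outer step",lambda c:np.argmax(np.abs(np.diff(c))))]:
    P=np.array([onz(f,u,lo+fn(g[lo:hi,u]),.093)[:2] for u in range(215,465,3)])
    l=cv2.fitLine(P.astype(np.float32),cv2.DIST_HUBER,0,.001,.001).ravel(); print(n,l,np.degrees(np.arctan2(-l[0]*np.sign(l[1]),abs(l[1]))))
    d=(P-l[2:])@np.array([-l[1],l[0]]);print(np.std(d),np.median(abs(d)))
```

```text
inner min [ 0.1841 -0.9829  0.5339 -0.0007] 10.6061735
0.0003407883563849263 2.0359105687084448e-08
outer step [ 0.1914 -0.9815  0.5165 -0.0033] 11.03386
0.0004120055820243737 0.0001724493837278966
```

Run:
```python
from h import *
np.set_printoptions(precision=1,suppress=True)
f=grab("wrist");T=f["tool_from_camera"];f["R"]=T[:3,:3];f["e"]=T[:3,3]
for y in (-.09,-.03,.06):
  for x in (.034,-.034):
    p=proj(f,[x,y,.0109]);print(x,y,p); u,v=int(round(p[0])),int(round(p[1])); g=cv2.cvtColor(f["color"],cv2.COLOR_RGB2GRAY); print(v-8,g[max(v-8,0):v+9,u].tolist())
for y in (.083,-.107):
    p=proj(f,[0.01,y,.0109]);print("end",y,p); u,v=int(round(p[0])),int(round(p[1])); print(u-8,g[v,max(u-8,0):u+9].tolist())
```

```text
0.034 -0.09 [130.4 227.3]
219 [228, 227, 227, 227, 226, 228, 228, 221, 176, 112, 104, 139, 168, 181, 180, 179, 178]
-0.034 -0.09 [151.7 352.2]
344 [29, 22, 18, 39, 28, 34, 26, 25, 32, 10, 26, 33, 32, 37, 24, 31, 33]
0.034 -0.03 [258.7 227.3]
219 [90, 91, 92, 91, 91, 97, 91, 91, 83, 78, 86, 100, 112, 114, 112, 115, 109]
-0.034 -0.03 [265.7 352.3]
344 [56, 58, 58, 54, 51, 52, 52, 47, 48, 52, 48, 49, 48, 50, 47, 47, 30]
0.034 0.06 [451.3 227.4]
219 [201, 206, 202, 208, 206, 205, 197, 170, 129, 99, 115, 151, 169, 167, 135, 116, 110]
-0.034 0.06 [436.9 352.4]
344 [72, 67, 66, 61, 67, 66, 64, 61, 62, 57, 57, 61, 58, 56, 55, 57, 52]
end 0.083 [493.  274.9]
485 [158, 153, 153, 158, 161, 162, 145, 103, 74, 74, 75, 75, 75, 75, 75, 78, 76]
end -0.107 [103.7 274.8]
96 [224, 218, 192, 160, 138, 123, 109, 129, 167, 175, 179, 177, 172, 161, 141, 129, 110]
```

Run:
```python
from h import *
Rt=tool(100.7)
print(move([.5713,-.0103,.14],Rt),move([.5713,-.0103,.118],Rt))
```

```text
(array([0.088 , 0.0132, 0.1247]), array([-0.27, -0.43, -0.05])) (array([0.0878, 0.0133, 0.1467]), array([-0.27, -0.43, -0.05]))
```

Emit:
{"method": "send_rows", "body": {"plan": "0.03 0.005 0.03 -0.27 -0.43 0 0.002;0.06 0.01 0.06 -0.27 -0.43 0 0.002;0.088 0.0132 0.09 -0.27 -0.43 0 0.002;0.088 0.0132 0.115 -0.27 -0.43 0 0.002;0.088 0.0132 0.125 -0.27 -0.43 0 0.002;0.088 0.0132 0.125 -0.27 -0.43 0 0.002;0.088 0.0132 0.125 -0.27 -0.43 0 0.002"}}

```text
clock: 13.93
position: [0.5728, -0.0108, 0.1402]
tool_rot: [-3.141, 0.001, -2.956]
force: [0.9, -0.2, -3.8]
grip_width: 0.0099
finger_force: 108.7
```

Run:
```python
from h import *
Rt=tool(100.7);s=observe();print(s["position"],s["tool_rot"],s["force"],s["moment"])
print(move([.5713,-.0103,.104],Rt))
```

```text
[ 0.57282449 -0.0107714   0.14022147] [-3.14114599e+00  7.26045101e-04 -2.95623535e+00] [ 0.9372781  -0.16117002 -3.76823002] [ 0.0842435   0.04533155 -0.03931702]
(array([0.0014, 0.0008, 0.0362]), array([-0.03,  0.04, -0.08]))
```

Emit:
{"method": "send_rows", "body": {"plan": "0.0014 0.0008 0.012 0 0 -0.1 0.002;0.0014 0.0008 0.022 0 0 -0.1 0.002;0.0014 0.0008 0.026 0 0 -0.1 0.002;0.0014 0.0008 0.029 0 0 -0.1 0.002;0.0014 0.0008 0.031 0 0 -0.1 0.002;0.0014 0.0008 0.031 0 0 -0.1 0.002"}}

```text
clock: 14.43
position: [0.5703, -0.0105, 0.1084]
tool_rot: [-3.141, -0.0, -2.955]
force: [-0.1, 0.7, -5.2]
grip_width: 0.0099
finger_force: 108.6
```

Emit:
{"method": "send_rows", "body": {"plan": "-0.0007 0 0.002 0 0 0 0.002;-0.0007 0 0.004 0 0 0 0.002;-0.0007 0 0.0055 0 0 0 0.002;-0.0007 0 0.0065 0 0 0 0.002;-0.0007 0 0.0065 0 0 0 0.002"}}

```text
clock: 14.85
position: [0.5708, -0.0103, 0.1019]
tool_rot: [-3.141, -0.0, -2.955]
force: [0.7, 0.1, -3.9]
grip_width: 0.0097
finger_force: 108.8
```

Emit:
{"method": "send_rows", "body": {"plan": "0 0 0.0007 0 0 0 0.002;0 0 0.0014 0 0 0 0.002;0 0 0.0014 0 0 0 0.002"}}

```text
clock: 15.1
position: [0.5708, -0.0103, 0.1018]
tool_rot: [3.141, 0.0, -2.955]
force: [-9.3, 1.3, 24.5]
grip_width: 0.01
finger_force: 112.8
```

Emit:
{"method": "send_rows", "body": {"plan": "0 0 0.0007 0 0 0 0.002;0 0 0.0012 0 0 0 0.002;0 0 0.0012 0 0 0 0.002"}}

```text
clock: 15.35
position: [0.5709, -0.0103, 0.1017]
tool_rot: [3.141, 0.001, -2.955]
force: [-18.5, 1.1, 47.3]
grip_width: 0.0098
finger_force: 116.1
```

The cover sat at deck height, so the studs are through the keyholes. I'll ease off the down-force and slide it home.

Emit:
{"method": "send_rows", "body": {"plan": "0 0 -0.002 0 0 0 0.002;0 0.002 -0.0022 0 0 0 0.002;0 0.005 -0.0022 0 0 0 0.002;0 0.008 -0.0022 0 0 0 0.002;0 0.011 -0.0022 0 0 0 0.002;0 0.011 -0.0022 0 0 0 0.002"}}

```text
clock: 15.85
position: [0.5693, 0.0006, 0.1018]
tool_rot: [-3.141, 0.001, -2.955]
force: [0.0, -1.7, 7.6]
grip_width: 0.0097
finger_force: 110.4
```

Sliding freely.

Emit:
{"method": "send_rows", "body": {"plan": "0 0.002 0 0 0 0 0.002;0 0.004 0 0 0 0 0.002;0 0.0055 0 0 0 0 0.002;0 0.0055 0 0 0 0 0.002"}}

```text
clock: 16.18
position: [0.5684, 0.0056, 0.1018]
tool_rot: [-3.14, 0.001, -2.955]
force: [0.2, -3.2, 7.3]
grip_width: 0.0098
finger_force: 110.3
```

Emit:
{"method": "send_rows", "body": {"plan": "0 0.001 0 0 0 0 0.002;0 0.002 0 0 0 0 0.002;0 0.002 0 0 0 0 0.002"}}

```text
clock: 16.43
position: [0.5683, 0.006, 0.1019]
tool_rot: [-3.139, 0.001, -2.956]
force: [3.5, -12.7, 4.7]
grip_width: 0.0098
finger_force: 110.0
```

Emit:
{"method": "send_rows", "body": {"plan": "0 -0.0022 0 0 0 0 0.002;0 -0.0022 0 0 0 0 0.03;0 -0.0022 0 0 0 0 0.045;0 -0.0022 0 0 0 0 0.045;0 -0.0022 -0.02 0 0 0 0.045;0 -0.0022 -0.055 0 0 0 0.045;0 -0.03 -0.095 0 0 0 0.045;0 -0.06 -0.13 0 0 0 0.045;0 -0.074 -0.13 0 0 0 0.045;0 -0.074 -0.13 0 0 0 0.045"}}

```text
clock: 17.27
position: [0.5825, -0.0694, 0.2345]
tool_rot: [-3.139, 0.004, -2.959]
force: [-0.6, -1.0, 0.3]
grip_width: 0.0447
finger_force: 0.0
```

Run:
```python
from h import *
np.set_printoptions(precision=4,suppress=True)
s=observe();print(s["position"],s["tool_rot"],s["qpos"])
f=grab("wrist");cv2.imwrite("pics/w7.png",f["color"][:,:,::-1])
W=np.array([.583,-.0647,.136]);H=np.array([.5683,.006,.125])
p=proj(f,W);q=proj(f,H);print("wing",p,"handle",q)
u,v=[int(a) for a in p]
for lo,hi in ((0,75),(110,255)):
  for c,r,n in blobs(f,lo,hi,(u-45,v-50,u+45,v+50),25): print(lo,c,r,n,onz(f,*c,.136))
u,v=[int(a) for a in q]
for c,r,n in blobs(f,0,95,(u-30,v-50,u+30,v+50),60): print("h",c,r,n,onz(f,*c,.125))
```

```text
[ 0.5825 -0.0694  0.2345] [-3.1386  0.004  -2.9592] [-0.161   0.4655  0.2498  1.7162 -0.1325  0.9719  1.8909]
wing [328.9889 242.2758] handle [422.1246 236.0373]
0 [327.0079 233.4399] ((327.78082275390625, 238.58218383789062), (60.49798583984375, 85.16064453125), 24.443954467773438) 2544 [ 0.5765 -0.0674  0.136 ]
0 [303.0841 289.0398] ((312.0, 288.0), (58.0, 6.0), 0.0) 226 [ 0.6242 -0.0773  0.136 ]
110 [360.5485 232.7477] ((352.5, 227.5), (71.0, 39.0), 90.0) 1526 [ 0.5715 -0.0432  0.136 ]
110 [293.994  235.2834] ((299.5, 230.5), (65.0, 33.0), 90.0) 1334 [ 0.5824 -0.0912  0.136 ]
110 [326.838  248.7933] ((326.94085693359375, 248.492919921875), (5.083529472351074, 37.689605712890625), 6.842773914337158) 179 [ 0.5883 -0.0653  0.136 ]
110 [331.4922 278.6396] ((327.5, 279.5), (23.0, 89.0), 90.0) 1662 [ 0.6115 -0.0573  0.136 ]
h [414.8055 229.9318] ((409.4760437011719, 229.53829956054688), (86.42515563964844, 49.93133544921875), 77.07400512695312) 1614 [ 0.5646 -0.0008  0.125 ]
```

Run:
```python
from h import *
print(move([.5831,-.0652,.118],tool(100.7)))
```

```text
(array([-0.0016,  0.0015,  0.1146]), array([-0.07,  0.1 , -0.17]))
```

Emit:
{"method": "send_rows", "body": {"plan": "-0.0016 0.0015 0.04 0 0 -0.2 0.045;-0.0016 0.0015 0.08 0 0 -0.2 0.035;-0.0016 0.0015 0.1 0 0 -0.2 0.035;-0.0016 0.0015 0.1146 0 0 -0.2 0.035;-0.0016 0.0015 0.1146 0 0 -0.2 0.035;-0.0016 0.0015 0.1146 0 0 -0.2 0.035", "grip_force": 60}}

```text
clock: 17.82
position: [0.5818, -0.0623, 0.1161]
tool_rot: [3.141, -0.002, -2.951]
force: [0.9, -0.8, -0.2]
grip_width: 0.035
finger_force: 0.0
```

Emit:
{"method": "send_rows", "body": {"plan": "0 0 0 0 0 0 0.02;0 0 0 0 0 0 0.002;0 0 0 0 0 0 0.002;0 0 0 0 0 0 0.002;0 0 0 0 0 0 0.002;0 0 0 0 0 0 0.002"}}

```text
clock: 18.32
position: [0.5833, -0.064, 0.1182]
tool_rot: [-3.14, 0.002, -2.952]
force: [2.5, -6.0, 1.9]
grip_width: 0.0104
finger_force: 62.8
```

Emit:
{"method": "send_rows", "body": {"plan": "0 -0.0006 0.001 0 0 0 0.002;0 -0.0006 0.003 0 0 0 0.002;0 -0.0006 0.005 0 0 0 0.002;0 -0.0006 0.006 0 0 0 0.002;0 -0.0006 0.006 0 0 0 0.002"}}

```text
clock: 18.73
position: [0.5833, -0.0641, 0.1113]
tool_rot: [-3.14, 0.001, -2.951]
force: [2.6, -4.3, 3.7]
grip_width: 0.0106
finger_force: 63.3
```

Emit:
{"method": "send_rows", "body": {"plan": "0 0 0.003 0 0 0 0.002;0 0 0.006 0 0 0 0.002;0 0 0.008 0 0 0 0.002;0 0 0.0095 0 0 0 0.002;0 0 0.0095 0 0 0 0.002"}}

```text
clock: 19.15
position: [0.5835, -0.0641, 0.103]
tool_rot: [-3.141, 0.002, -2.952]
force: [-1.6, -4.4, 21.9]
grip_width: 0.0104
finger_force: 65.8
```

Pressed to the stop. Next I'll turn it clockwise.

Emit:
{"method": "send_rows", "body": {"plan": "0 0 0 0 0 6 0.002;0 0 0 0 0 12 0.002;0 0 0 0 0 18 0.002;0 0 0 0 0 24 0.002;0 0 0 0 0 30 0.002;0 0 0 0 0 36 0.002;0 0 0 0 0 42 0.002;0 0 0 0 0 45 0.002;0 0 0 0 0 45 0.002"}}

```text
clock: 19.9
position: [0.5837, -0.0641, 0.1029]
tool_rot: [3.141, 0.003, 2.542]
force: [-1.3, -3.5, 21.9]
grip_width: 0.0106
finger_force: 65.9
```

Run:
```python
from h import *
s=observe();print(s["position"],s["tool_rot"],s["force"],s["moment"],s["grip_width"],s["finger_force"],s["qpos"][6])
```

```text
[ 0.58368425 -0.0641464   0.10289753] [3.14082310e+00 2.79767891e-03 2.54227606e+00] [-1.34792392 -3.49888438 21.89604097] [-0.79416073  0.27723394 -0.01178967] 0.010617104654460374 65.93826055526733 1.3218162962709494
```

Emit:
{"method": "send_rows", "body": {"plan": "0 0 0 0 0 6 0.002;0 0 0 0 0 12 0.002;0 0 0 0 0 18 0.002;0 0 0 0 0 24 0.002;0 0 0 0 0 30 0.002;0 0 0 0 0 36 0.002;0 0 0 0 0 42 0.002;0 0 0 0 0 46 0.002;0 0 0 0 0 46 0.002"}}

```text
clock: 20.65
position: [0.5838, -0.0644, 0.1029]
tool_rot: [3.139, 0.002, 1.739]
force: [-0.7, -4.1, 24.0]
grip_width: 0.0106
finger_force: 66.1
```

Run:
```python
from h import *
s=observe();print(s["position"],s["tool_rot"],s["force"],s["moment"],s["grip_width"],s["finger_force"],s["qpos"][6])
```

```text
[ 0.58382857 -0.06441984  0.10291136] [3.13882890e+00 1.91430013e-03 1.73869424e+00] [-0.73177989 -4.12031383 23.98523619] [-1.01852155  0.08590233  0.27161701] 0.01058705635675641 66.10861659049988 0.7025308284324427
```

Emit:
{"method": "send_rows", "body": {"plan": "0 0 -0.002 0 0 0 0.002;0 0 -0.0045 0 0 0 0.002;0 0 -0.0045 0 0 0 0.002"}}

```text
clock: 20.9
position: [0.5836, -0.0643, 0.1068]
tool_rot: [3.139, 0.002, 1.744]
force: [4.0, -6.0, 4.5]
grip_width: 0.0108
finger_force: 63.2
```

Emit:
{"method": "send_rows", "body": {"plan": "0 0 0 0 0 0 0.025;0 0 0 0 0 0 0.035;0 0 0 0 0 0 0.035;0 0 0 0 0 0 0.035;0 0 -0.03 0 0 0 0.035;0 0 -0.07 0 0 0 0.045;0 0 -0.11 0 0 0 0.045;0 0 -0.14 0 0 0 0.045;0 0 -0.14 0 0 0 0.045;0 0 -0.14 0 0 0 0.045"}}

```text
clock: 21.73
position: [0.583, -0.0633, 0.2471]
tool_rot: [3.14, -0.0, 1.744]
force: [-0.3, -0.1, -0.8]
grip_width: 0.0452
finger_force: 0.0
```

Run:
```python
from h import *
np.set_printoptions(precision=4,suppress=True)
s=observe();print(s["position"],s["tool_rot"],s["force"])
f=grab("wrist");cv2.imwrite("pics/w8.png",f["color"][:,:,::-1])
W=np.array([.5835,-.0642,.1245]);p=proj(f,W);print(p)
yd=np.array([-.1857,.9826,0]);
print("expected line ends",proj(f,W+.032*yd),proj(f,W-.032*yd))
u,v=[int(a) for a in p]
for lo,hi in ((0,75),(105,255)):
  for c,r,n in blobs(f,lo,hi,(u-60,v-50,u+60,v+50),25): print(lo,c,r,n,onz(f,*c,.1245))
```

```text
[ 0.583  -0.0633  0.2471] [ 3.1395 -0.0001  1.7442] [-0.2586 -0.1156 -0.7666]
[322.4771 231.4942]
expected line ends [321.9639 192.2037] [322.9567 268.2052]
0 [279.8957 217.6374] ((277.9482727050781, 222.95936584472656), (84.43677520751953, 11.34672737121582), 87.54597473144531) 422 [ 0.5479 -0.0587  0.1245]
0 [320.7214 225.4095] ((322.3961181640625, 227.44375610351562), (70.37364959716797, 50.89051818847656), 58.17255783081055) 2154 [ 0.5812 -0.0594  0.1245]
105 [339.2807 235.3656] ((321.5, 230.5), (99.0, 119.0), 90.0) 6270 [ 0.5976 -0.0651  0.1245]
105 [320.9792 213.7292] ((321.0, 214.0), (10.0, 4.0), 90.0) 48 [ 0.5798 -0.0499  0.1245]
105 [321.5517 252.6207] ((321.5, 252.5), (7.0, 3.0), 90.0) 29 [ 0.5859 -0.0822  0.1245]
```

Run:
```python
from h import *
f=grab("wrist");g=cv2.cvtColor(f["color"],cv2.COLOR_RGB2GRAY)
for u in (318,321,324): print(u,g[182:202,u].tolist(),g[258:280,u].tolist())
yd=np.array([-.1857,.9826,0])
for z in (.1215,.1245,.136): W=np.array([.5835,-.0642,z]); print(z,proj(f,W+.032*yd),proj(f,W-.032*yd))
```

```text
318 [149, 151, 152, 151, 143, 124, 97, 81, 74, 61, 47, 41, 43, 45, 46, 48, 53, 54, 44, 53] [48, 45, 53, 49, 47, 44, 46, 55, 47, 51, 76, 103, 118, 125, 131, 127, 126, 127, 125, 129, 128, 128]
321 [149, 151, 149, 147, 151, 145, 118, 90, 70, 55, 43, 34, 41, 46, 47, 52, 61, 59, 57, 62] [71, 51, 49, 58, 54, 59, 53, 59, 59, 56, 65, 97, 114, 126, 128, 127, 127, 128, 124, 127, 127, 130]
324 [150, 151, 152, 152, 147, 148, 136, 116, 92, 66, 49, 37, 39, 41, 51, 55, 59, 59, 64, 63] [75, 55, 51, 55, 49, 60, 52, 54, 55, 59, 62, 94, 115, 126, 128, 130, 131, 129, 126, 128, 127, 132]
0.1215 [323.04022786 192.27939523] [323.95716343 267.83904953]
0.1245 [323.05949911 192.89472764] [323.98445726 269.1795322 ]
0.136 [323.13741352 195.38253906] [324.09441504 274.57989336]
```

The wing lies along the cover, and its end rows (191 and 268.7) match a top height of 124.5 mm. That means the fastener has caught. Handing in.

```bash
python3 -c "
from workcell import bot
print(bot.job_done())"
```

```text
the job is handed in; nothing more can be done
None
```

The cover is home on the studs, the wing is turned 90° and measures at caught height in the wrist view, and the job is handed in at about 22 s; the judge returned no verdict.

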